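Hold a spring clamp open over a template edge

TASK

Take the spring clamp off the low plywood rack where it is parked by squeezing its two handles together, and bring it to the taller of the two upright card templates. Keep it squeezed fully open and lower it upright over the middle of that card's top edge, one jaw on each side and a good 2 cm down past the edge, with no part of the clamp touching the card, ready for a second sheet to be slipped in. Finish like that, still holding the clamp gaping there; do not press against or shift either card, drop the clamp or disturb the other things.

Things in the scene. Friction and masses are not known exactly. Their poses are not given: they have to be found in the camera images.
- clamp: Spring clamp, dark steel with black rubber grips, 80 g, parked jaws down astride the rack's panel, pivot 25 mm above the panel's top. Origin on the pivot pin (along own y); z up to the handles; x = squeeze direction. The handles, one each side in x, splay upward and end 61 mm above the pivot. Jaws end 55 mm below the pivot, 20 mm wide (y). The coil round the pin has 7 mm radius.
- clamp_grip (a point): midway between the handles, 51 mm above the pivot: grip here from above, TCP on this point, fingers outside the handles, closing along the clamp's x. Handles are 21 mm wide (y); over their outsides at the top 64 mm parked, 31 mm fully squeezed. About 5 N starts to open the jaws, 8 N holds them fully open against stops: grip with 15 to 25 N and keep gripping.
- jaw_a (a joint): angle of the half on the clamp's -x side (rad): 0 parked on the 6 mm rack panel, -0.05 shut, 0.28 fully open (stop). Both halves move together as mirror images; squeezing raises the value. Fully open, the tips gape about 35 mm.
- jaw_b (a joint): the same for the half on the clamp's +x side, same values.
- tip_a (a point): inner lower face of the -x jaw's rubber pad, 53 mm below the pivot when parked
- tip_b (a point): inner lower face of the +x jaw's rubber pad, 53 mm below the pivot when parked
- rack: fixed clamp rack: wooden block 60x100x20 mm (x, y, z) with an upright plywood panel 6 mm thick (x), 70 mm wide (y), top edge 80 mm above the worktop. Origin at the centre of its underside. Axes parallel to the parked clamp's.
- tall_card: the taller template: stiff pale card 5 mm thick (its own x), 110 mm wide (y), standing upright in a wooden block 70x120x22 mm with two cleats up to 36 mm high; loose, 0.9 kg. Card's top edge 130 mm above the worktop. Origin at the centre of its underside. It may stand left, middle or right.
- tall_card_edge (a point): middle of the taller card's top edge (axes as the card's: x across the thickness, y along the edge, z up)
- short_card: the shorter template: the same card and block, but the card's top edge is only 90 mm above the worktop; to be left alone. Origin at the centre of its underside.
- masking_tape: roll of masking tape, 98 mm across, 36 mm high, lying flat, bystander. Origin at the centre of its underside.
- screw_box: small card box of screws 60x80x52 mm, bystander. Origin at the centre of its underside.
- tape_measure: tape measure 36x82x67 mm, bystander. Origin at the centre of its underside.

How it is judged (in metres and radians):
On the way:
1. the clamp is squeezed open and lifted clear of the rack (value of joint each of jaw_a, jaw_b above 0.2 rad and height (world z) of each of tip_a, tip_b above 0.083 m and contact force between clamp and rack below 0.2 N and contact force between the fingers and clamp above 2 N), for 0.2 s.
At the end, for the whole second after the job is handed in: Fingers hold the clamp open (both halves over 0.2 rad), still and upright; tips on either side of the taller card, 18 mm or more below its edge; pivot within 25 mm of the middle, aligned within 0.3 rad; clamp not touching the card; both cards within 10 mm of their start (value of joint each of jaw_a, jaw_b above 0.2 rad and ((x of tip_a in the frame of tall_card_edge below -0.005 m and x of tip_b in the frame of tall_card_edge above 0.005 m) or (x of tip_b in the frame of tall_card_edge below -0.005 m and x of tip_a in the frame of tall_card_edge above 0.005 m)) and z of each of tip_a, tip_b in the frame of tall_card_edge below -0.018 m and z of clamp in the frame of tall_card_edge above 0.004 m and y of clamp in the frame of tall_card_edge between -0.025 and 0.025 m and angle between the y axis of clamp and the y axis of tall_card, either way round below 0.3 rad and angle between clamp's own z axis and vertical below 0.3 rad and contact force between clamp and tall_card below 0.2 N and contact force between the fingers and clamp above 2 N and linear speed of clamp below 0.03 m/s and distance of each of tall_card, short_card from where it was at the start of the episode below 0.01 m and angle between tall_card's own z axis and vertical below 0.05 rad); the arm keeps its last pose, push and grip.
It fails at once if the clamp presses on a card with over 3 N (contact force between clamp and tall_card above 3 N or contact force between clamp and short_card above 3 N).
It fails at once if a card is shifted by over 15 mm (distance of any of tall_card, short_card from where it was at the start of the episode above 0.015 m).
It fails at once if the clamp is dropped (height (world z) of clamp below 0.07 m).
It fails at once if a bystander is pushed by over 30 mm (distance of any of masking_tape, screw_box, tape_measure from where it was at the start of the episode above 0.03 m).
It also fails if it takes over 42 s, if anything falls off the work surface, if the arm or the gripper's body presses on something with over 40 N, if the wrist force passes 120 N, or if a joint passes its speed limit or range.

ROBOT

A 6-joint arm with a two-finger parallel gripper is mounted at the origin on the work surface; the furniture and walls round the work are solid. World frame = base frame: x ahead of the robot, y to its left, z up, the work surface at z = 0. Lengths are in m, angles in degrees, forces in N, time in s.
With the tool pointing down it reaches from about 0.3 to 0.75 m from the base axis. Payload 8.5 kg.
Tool frame: the origin (TCP) lies between the finger pads, 19 mm behind the fingertips; this is the grasp point; z points along the fingers, y is the line along which they close (so a half turn about z gives the same grasp; the last joint's range is limited). The gripper opens to 85 mm and grips with 20 to 120 N. Pads are 22 mm wide; open, the fingers measure 114 mm over their backs; the gripper's body (76 mm by 85 mm) begins 54 mm behind the grasp point. The pads swing forward as they close: fully open they stand 13 mm farther back than shut.
Start: joints at [61.92, 21.807, 74.336, -0, 83.858, -12.336], TCP at [0.149, 0.529, 0.25] pointing down, gripper open.
Joint ranges: [-178.18, 178.18], [-50.72, 133.34], [12.68, 142.11], [-81.47, 261.47], [9.98, 163.14], [-165.26, 165.26]. Speed limits (degrees/s): [136.94, 136.94, 180, 180, 180, 180].

INTERFACE

Orientations are given as a 3x3 rotation matrix whose columns are the frame's x, y, z axes.
In Python, from rig import observe, get_image, close_job gives the robot as it stands.
- The arm moves only by the tool creep_tool, called after ">>>" by a JSON object that holds its "api" and its "payload". Schema: {"type":"object","properties":{"rows":{"type":"array","items":{"type":"object","properties":{"dx":{"type":"number"},"dy":{"type":"number"},"dz":{"type":"number"},"twist":{"type":"number"},"jaw":{"type":"number"}},"additionalProperties":false,"required":["jaw"]},"minItems":1,"maxItems":10},"squeeze":{"type":"number"},"only":{"type":"string"},"quiet":{"type":"boolean"},"lines":{"type":"string"}},"required":["rows"],"additionalProperties":false}. rows is a list of rows, 1 to 10 of them, each an object with the fields dx, dy, dz (the shift in shares of the most that a row can go, 1 being 50 mm), twist (a turn about the tool's z in fractions of the full range, 1 being 90 degrees), jaw (the finger opening in m); a field left out counts as zero (the opening has to be given); each row shifts and turns the commanded pose from where the row before left it, along the tool's axes as they then stand; what a row does not reach is not made up. A row lasts 1/10 s, in which the tool goes at most 0.05 m and 8.59 degrees, less where a joint would pass 70% of its speed; a pose out of reach is approached as far as the arm can. The fingers move at their own pace and stop on an object; squeeze is the grip in N (left out, the last holds). Time passes only in rows, so rows that do not move let the fingers close. The tool returns the time, the measured TCP pose, the force, the opening and the grip force at its end. only (a regular expression) keeps the lines of the reply that match it, lines (a string "A,B") keeps lines A to B, and quiet returns only ok. No shift or turn number may pass 1 either way. Input that does not fit is refused with a message, and nothing moves.
- observe(): the state, without advancing time (a new reading comes with each control period).
- get_image(name): name is "side" or "top" or "wrist"; returns a dict with "pixels" (400x640x3 uint8, red, green, blue), "depth" (400x640 float32, m along the optical axis (not along the pixel's ray), 0 where there is no reading), "K" (3x3 intrinsics, pixels), "distortion" ([k1, k2, p1, p2, k3] as OpenCV has them; the pictures are not rectified), "extrinsics" (4x4, takes a point from world to camera coordinates). Camera axes: x right, y down, z forward; pixel columns grow to the right and rows downward; lengths in m; the calibration is good to about 2 mm. A picture is of the moment at which its call begins.
- close_job(): hands the job in; it is judged then, once.
The state is a dict: "time_s": time; "q": joint angles; "qvel": joint speeds; "joint_efforts": joint torques, N m; "position": TCP position; "tool_rot": TCP orientation; "ft_force": force on the tool from outside, world axes, zero at the start; "wrist_torque": the same for the moment, N m; "grip_width": finger opening in m; "gripper_force": force on a finger pad.
Only numpy, scipy, OpenCV 4.12 (cv2) and the standard library are available. Lean on these libraries where they do the work, as an engineer would, in place of code of your own. Each camera call takes 0.05 s, during which the arm holds its last target. There are 200 camera calls.

## Working session

There is one attempt and no reset: what is moved stays moved. The work goes in short steps, Python scripts to look and compute and a tool call to move; the robot and the scene stay as the last step left them, time stands still between calls to the robot, and variables do not carry over. Pictures are saved under pics/ and viewed, at most 10 in all, crops included, and the job is handed in when it is done.

```bash
mkdir -p pics; cat > h.py <<'E'
import numpy as np, cv2
from rig import observe, get_image, close_job
def save(n,f):
    d=get_image(n); cv2.imwrite('pics/'+f,d['pixels'][:,:,::-1]); np.savez('/tmp/'+n,**d); return d
def load(n): return dict(np.load('/tmp/'+n+'.npz'))
def cloud(d):
    h,w=d['depth'].shape; u,v=np.meshgrid(np.arange(w),np.arange(h))
    p=cv2.undistortPoints(np.stack([u,v],-1).reshape(-1,1,2).astype(float),d['K'],d['distortion']).reshape(h,w,2)
    c=np.dstack([p,np.ones((h,w))])*d['depth'][...,None]
    E=d['extrinsics']; W=(c-E[:3,3])@E[:3,:3]; W[d['depth']==0]=np.nan; return W
E
python3 - <<'E'
from h import *
for n in ('top','side'):
    d=save(n,n+'1.png'); print(n,d['K'].tolist(),(-d['extrinsics'][:3,:3].T@d['extrinsics'][:3,3]).round(3),(d['depth']>0).mean())
s=observe(); print(s['tool_rot'],s['position'],s['time_s'],s['grip_width'])
E
```

```text
top [[398.4237622050446, 0.0, 317.34171554445265], [0.0, 398.4237622050446, 199.5316722850334], [0.0, 0.0, 1.0]] [ 0.389 -0.024  1.165] 0.9958671875
side [[469.62335710848197, 0.0, 315.99132613625676], [0.0, 469.62335710848197, 195.6766677289056], [0.0, 0.0, 1.0]] [-0.141 -0.914  0.961] 0.9962109375
[[-9.62475148e-01  2.71369177e-01 -5.99655034e-04]
 [ 2.71369697e-01  9.62474555e-01 -1.10369590e-03]
 [ 2.77643665e-04 -1.22500808e-03 -9.99999211e-01]] [0.14913224 0.52916324 0.24949992] 0.1 0.08546170560002467
```

View pics/top1.png

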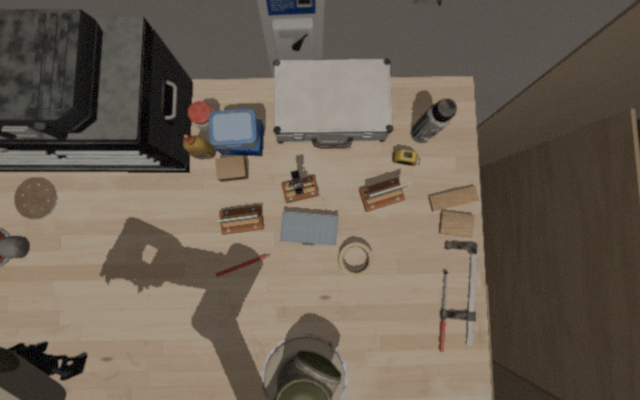

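View pics/side1.png

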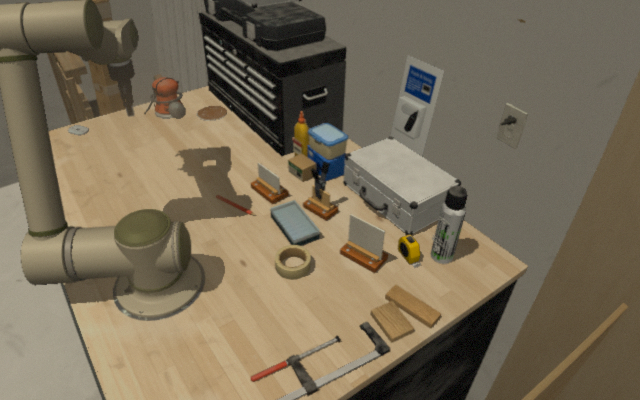

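The top view shows the clamp on the rack at about (297,183). The tall card is at (383,193), on the right, and the short card is at (241,219). The side view confirms this, with the tall card at (365,235) and the clamp at (320,190). Next I'll measure them.

```bash
python3 - <<'E'
from h import *
def line(P,name):
    if len(P)<5: print(name,len(P));return
    r=cv2.minAreaRect(P[:,:2].astype(np.float32)*1000)
    vx,vy,x0,y0=cv2.fitLine(P[:,:2].astype(np.float32),cv2.DIST_HUBER,0,.001,.001).ravel()
    print(name,len(P),'med',np.median(P,0).round(4),'rect',np.round(r[0],1),np.round(r[1],1),'ang',np.degrees(np.arctan2(vy,vx)).round(1),'z',np.percentile(P[:,2],[2,50,98]).round(3))
for n,boxes in dict(top={'tall':(355,170,412,215),'short':(215,200,268,238),'clamp':(275,160,325,207)},
             side={'tall':(335,210,392,275),'short':(245,160,292,205),'clamp':(300,165,342,220)}).items():
    d=load(n); W=cloud(d)
    for k,(a,b,c,e) in boxes.items():
        P=W[b:e,a:c].reshape(-1,3); C=d['pixels'][b:e,a:c].reshape(-1,3).astype(int)
        ok=np.isfinite(P[:,0])
        if k=='clamp':
            line(P[ok&(P[:,2]>.12)&(P[:,2]<.2)],n+' handles'); line(P[ok&(P[:,2]>.07)&(P[:,2]<.088)],n+' panel?')
        else:
            z0=.11 if k=='tall' else .075
            line(P[ok&(P[:,2]>z0)&(P[:,2]<z0+.03)],n+' '+k)
        red=ok&(C[:,0]>1.5*C[:,2])&(C[:,0]-C[:,2]>45)&(P[:,2]>.012)&(P[:,2]<.03); line(P[red],n+' '+k+' block')
    for k,(a,b,c,e) in boxes.items():
        cv2.imwrite(f'/tmp/{n}_{k}.png',cv2.resize(d['pixels'][b:e,a:c,::-1],(380,290),interpolation=cv2.INTER_CUBIC))
ims=[[cv2.imread(f'/tmp/{n}_{k}.png') for k in('clamp','tall')] for n in('top','side')]
cv2.imwrite('pics/crops.png',np.vstack([np.hstack(r) for r in ims]))
E
```

```text
top tall 97 med [ 0.5129 -0.2323  0.1303] rect [ 514.3 -233.6] [  5.2 109.6] ang -73.9 z [0.114 0.13  0.134]
top tall block 322 med [ 0.4933 -0.2266  0.0226] rect [ 513.1 -233.7] [ 68.  120.2] ang -78.5 z [0.018 0.023 0.027]
top short 93 med [0.4483 0.1732 0.0898] rect [448.3 174.8] [  5.2 110.3] ang -83.3 z [0.076 0.09  0.094]
top short block 323 med [0.4256 0.1741 0.0225] rect [447.4 175.3] [ 67.9 119.1] ang -83.8 z [0.018 0.022 0.028]
top handles 129 med [0.5479 0.009  0.1594] rect [533.1   8.3] [61.  20.5] ang 12.1 z [0.122 0.159 0.168]
top panel? 57 med [0.5361 0.0076 0.08  ] rect [537.8   5.6] [13.8 68.6] ang -78.1 z [0.07  0.08  0.085]
top clamp block 253 med [0.5178 0.0014 0.0209] rect [533.1   4.3] [57.7 98.3] ang -83.8 z [0.016 0.021 0.029]
side tall 244 med [ 0.511  -0.2352  0.122 ] rect [ 511.5 -233.3] [ 10.3 111.1] ang -74.1 z [0.11  0.122 0.131]
side tall block 410 med [ 0.4911 -0.2492  0.021 ] rect [ 510.9 -168.6] [261.6  98.7] ang -71.2 z [0.013 0.021 0.029]
side short 107 med [0.4468 0.1734 0.0847] rect [447.6 172.5] [  8.7 111.4] ang -82.9 z [0.076 0.085 0.093]
side short block 285 med [0.4273 0.1512 0.021 ] rect [446.5 171.6] [ 73.5 126. ] ang -69.3 z [0.012 0.021 0.028]
side handles 147 med [0.5411 0.0063 0.1451] rect [529.2   8.7] [59.  23.7] ang 11.1 z [0.122 0.145 0.166]
side panel? 88 med [0.5334 0.0008 0.0773] rect [531.5   3.3] [30.9 66.1] ang -77.8 z [0.07  0.077 0.086]
side clamp block 259 med [ 0.5161 -0.0158  0.0201] rect [534.1  57.3] [215.2  81.7] ang -66.2 z [0.013 0.02  0.029]
```

View pics/crops.png

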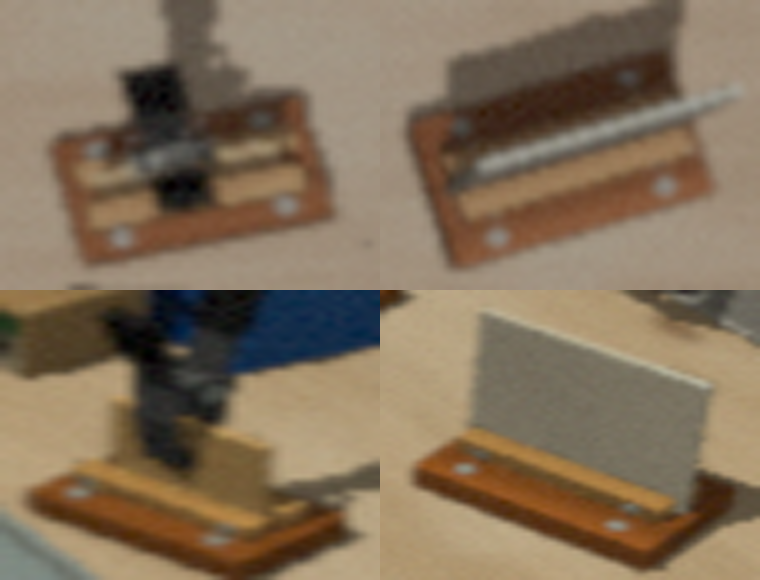

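Both crops are clear. The clamp is astride the panel and its squeeze axis is at about 12° in world. The tall card's normal is at about 16°. The clamp pivot is near (0.532, 0.008) and the card's edge middle near (0.513, -0.2335). First I'll turn the tool in place.

Careful with the scale: shifts go in shares of 50 mm and turns go in shares of 90 degrees. That gives: 7.8 degrees / 90 = 0.0867.

>>> {"api": "creep_tool", "payload": {"rows": [{"twist":0.0867, "jaw":0.085}, {"twist":0.0867, "jaw":0.085}, {"twist":0.0867, "jaw":0.085}, {"twist":0.0867, "jaw":0.085}, {"twist":0.0867, "jaw":0.085}, {"twist":0.0867, "jaw":0.085}, {"twist":0.0867, "jaw":0.085}, {"twist":0.0856, "jaw":0.085}]}}

```text
time_s: 0.9
position: [0.1492, 0.5292, 0.2497]
tool_rot: [[-0.202, 0.979, -0.0], [0.979, 0.202, -0.001], [-0.001, -0.001, -1.0]]
ft_force: [0.2, -0.3, 0.9]
grip_width: 0.0851
gripper_force: 0.0
```

>>> {"api": "creep_tool", "payload": {"rows": [{"dx":-0.78, "dy":0.356, "jaw":0.085}, {"dx":-0.78, "dy":0.356, "jaw":0.085}, {"dx":-0.78, "dy":0.356, "jaw":0.085}, {"dx":-0.78, "dy":0.356, "jaw":0.085}, {"dx":-0.78, "dy":0.356, "jaw":0.085}, {"dx":-0.78, "dy":0.356, "jaw":0.085}, {"dx":-0.78, "dy":0.356, "jaw":0.085}]}}

```text
time_s: 1.6
position: [0.3283, 0.2865, 0.2499]
tool_rot: [[-0.207, 0.978, -0.0], [0.978, 0.207, -0.0], [-0.0, -0.0, -1.0]]
ft_force: [-0.2, -0.1, 0.0]
grip_width: 0.0848
gripper_force: 0.0
```

To row units: -0.0393 m is -0.786, 0.0177 m is 0.354.

>>> {"api": "creep_tool", "payload": {"rows": [{"dx":-0.786, "dy":0.354, "jaw":0.085}, {"dx":-0.786, "dy":0.354, "jaw":0.085}, {"dx":-0.786, "dy":0.354, "jaw":0.085}, {"dx":-0.786, "dy":0.354, "jaw":0.085}, {"dx":-0.786, "dy":0.354, "jaw":0.085}, {"dx":-0.786, "dy":0.354, "jaw":0.085}, {"dx":-0.786, "dy":0.354, "jaw":0.085}, {"dx":-0.786, "dy":0.354, "jaw":0.085}, {"jaw":0.085}]}}

```text
time_s: 2.5
position: [0.5334, 0.006, 0.249]
tool_rot: [[-0.203, 0.979, -0.001], [0.979, 0.203, -0.001], [-0.001, -0.001, -1.0]]
ft_force: [-0.3, 0.1, -0.1]
grip_width: 0.0852
gripper_force: 0.0
```

```bash
python3 - <<'E'
from h import *
d=save('wrist','w1.png'); W=cloud(d); P=W.reshape(-1,3)
m=np.isfinite(P[:,0])&(P[:,2]>.125)&(P[:,2]<.175)&(abs(P[:,0]-.532)<.05)&(abs(P[:,1]-.008)<.03)
Q=P[m]; print(len(Q), cv2.minAreaRect(Q[:,:2].astype(np.float32)*1000))
print((-d['extrinsics'][:3,:3].T@d['extrinsics'][:3,3]).round(3))
E
```

```text
1942 ((533.8821411132812, 9.62906551361084), (61.49201202392578, 21.348247528076172), 12.590432167053223)
[0.517 0.089 0.373]
```

View pics/w1.png

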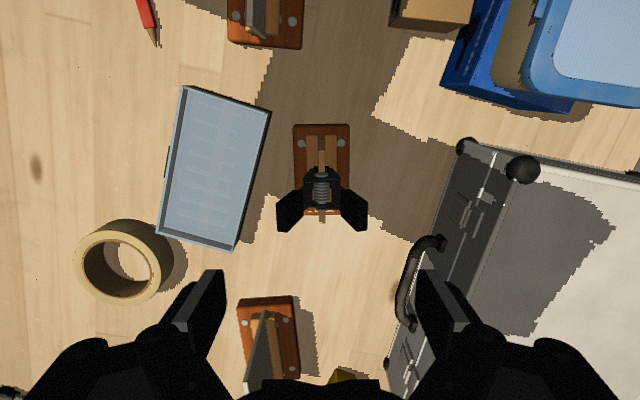

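The wrist view shows the handles at (290–360, 205), symmetric between the fingers. The case handle near (410,280) is off to the side. I'll check how high it is before descending.

To row units: 0.015 m is 0.3, 0.0016 m is 0.032, -0.4 degrees / 90 = -0.0044.

```bash
python3 - <<'E'
from h import *
a=np.radians(12); R=np.array([[np.cos(a),np.sin(a)],[-np.sin(a),np.cos(a)]])
for n in('wrist','top'):
    P=cloud(load(n)).reshape(-1,3); L=(P[:,:2]-[.5335,.0093])@R.T
    for lo,hi in((38,70),(-70,-38),(70,100)):
        m=(L[:,0]>lo/1e3)&(L[:,0]<hi/1e3)&(abs(L[:,1])<.05); print(n,lo,m.sum(),np.nanpercentile(P[m,2],[50,99]).round(3))
E
```

```text
wrist 38 13102 [0.29 0.31]
wrist -70 13293 [0.29 0.31]
wrist 70 2873 [0.001 0.309]
top 38 302 [0.001 0.005]
top -70 356 [0.001 0.041]
top 70 335 [0.001 0.006]
```

>>> {"api": "creep_tool", "payload": {"rows": [{"dx":0.032, "dy":0.004, "dz":0.3, "twist":-0.0044, "jaw":0.085}, {"dx":0.032, "dy":0.004, "dz":0.3, "twist":-0.0044, "jaw":0.085}, {"dz":0.3, "jaw":0.085}, {"jaw":0.085}]}}

```text
time_s: 2.95
position: [0.5296, 0.0142, 0.2034]
tool_rot: [[-0.222, 0.975, -0.004], [0.975, 0.222, 0.001], [0.002, -0.004, -1.0]]
ft_force: [-0.8, -0.5, -0.4]
grip_width: 0.0855
gripper_force: 0.0
```

>>> {"api": "creep_tool", "payload": {"rows": [{"jaw":0.085}, {"jaw":0.085}]}}

```text
time_s: 3.15
position: [0.5312, 0.0134, 0.2059]
tool_rot: [[-0.221, 0.975, 0.001], [0.975, 0.221, -0.0], [-0.001, 0.001, -1.0]]
ft_force: [-0.4, 0.2, 0.2]
grip_width: 0.0847
gripper_force: 0.0
```

```bash
python3 -c "
from h import *
for i in range(3):
    s=observe(); print(s['position'],s['q'],s['qvel']); get_image('side')"
```

```text
[0.53119094 0.01335408 0.20594134] [-1.13360948e+01  2.20329753e+01  8.16817077e+01  1.60568651e-03
  7.62044379e+01 -2.41182729e+01] [-0.14646357  0.05062238 -0.04200229 -0.04295507 -0.16074925 -0.06854491]
[0.53123157 0.01324421 0.20589964] [-1.13474383e+01  2.20372851e+01  8.16822095e+01  2.31425052e-03
  7.61957609e+01 -2.41202628e+01] [-0.18793381  0.0720073   0.03705232  0.07932701 -0.12192978 -0.02994088]
[0.53120325 0.01316714 0.20578304] [-1.13558008e+01  2.20443367e+01  8.16917746e+01  9.53888702e-04
  7.61882250e+01 -2.41201045e+01] [-0.26834442  0.22913766  0.21375364 -0.03418455 -0.05631025 -0.06661703]
```

To row units: -0.0036 m is -0.072, 0.0012 m is 0.024, 0.3 degrees / 90 = 0.0033.

>>> {"api": "creep_tool", "payload": {"rows": [{"dx":-0.072, "dy":0.024, "twist":0.0033, "jaw":0.085}, {"jaw":0.085}, {"jaw":0.085}, {"jaw":0.085}, {"jaw":0.085}]}}

```text
time_s: 3.8
position: [0.533, 0.0098, 0.205]
tool_rot: [[-0.216, 0.976, -0.0], [0.976, 0.216, 0.0], [0.0, -0.0, -1.0]]
ft_force: [-0.3, 0.3, 0.3]
grip_width: 0.0851
gripper_force: 0.0
```

Position and angle are good, so I'll descend 49 mm, then squeeze.

>>> {"api": "creep_tool", "payload": {"rows": [{"dz":0.2, "jaw":0.085}, {"dz":0.2, "jaw":0.085}, {"dz":0.2, "jaw":0.085}, {"dz":0.2, "jaw":0.085}, {"dz":0.18, "jaw":0.085}, {"jaw":0.085}, {"jaw":0.085}, {"jaw":0.085}], "squeeze": 20}}

```text
time_s: 4.6
position: [0.5333, 0.0098, 0.1564]
tool_rot: [[-0.216, 0.976, 0.001], [0.976, 0.216, -0.0], [-0.0, 0.001, -1.0]]
ft_force: [-0.4, -0.7, -0.2]
grip_width: 0.0852
gripper_force: 0.0
```

```bash
python3 - <<'E'
from h import *
d=save('wrist','w2.png')
E
```

```text
(no output)
```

View pics/w2.png

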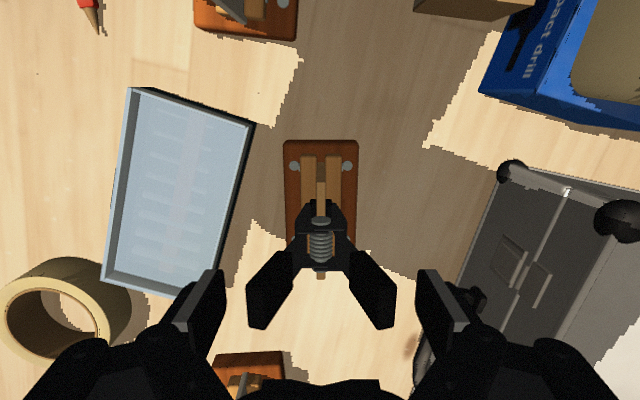

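The wrist view shows both handles centred between the fingers, at x ≈ 272 and 372 against fingers at 215 and 425. Closing at 22 N.

>>> {"api": "creep_tool", "payload": {"rows": [{"jaw":0.07}, {"jaw":0.06}, {"jaw":0.05}, {"jaw":0.042}, {"jaw":0.034}, {"jaw":0.026}, {"jaw":0.02}, {"jaw":0.02}, {"jaw":0.02}, {"jaw":0.02}], "squeeze": 22}}

```text
time_s: 5.65
position: [0.533, 0.0098, 0.156]
tool_rot: [[-0.216, 0.976, 0.0], [0.976, 0.216, -0.0], [-0.0, 0.0, -1.0]]
ft_force: [0.3, 0.0, -1.0]
grip_width: 0.0256
gripper_force: 23.7
```

```bash
python3 -c "
from h import *
save('wrist','w3.png')"
```

```text
(no output)
```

View pics/w3.png

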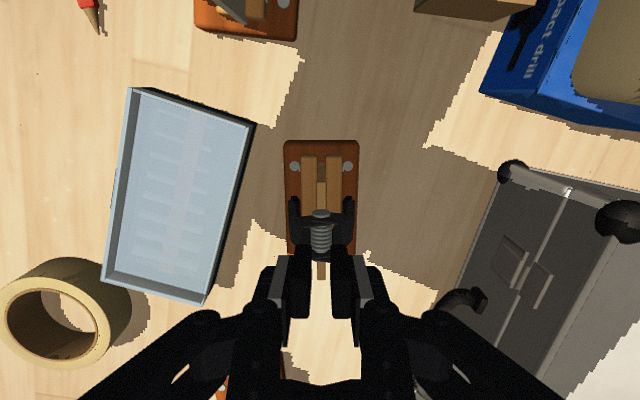

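The picture shows the handles squeezed together and the jaws wide open on both sides of the panel at (320,215). Lifting straight up.

To row units: -0.015 m is -0.3, -0.013 m is -0.26.

>>> {"api": "creep_tool", "payload": {"rows": [{"dz":-0.1, "jaw":0.02}, {"dz":-0.24, "jaw":0.02}, {"dz":-0.3, "jaw":0.02}, {"dz":-0.3, "jaw":0.02}, {"dz":-0.3, "jaw":0.02}, {"dz":-0.3, "jaw":0.02}, {"dz":-0.3, "jaw":0.02}, {"dz":-0.26, "jaw":0.02}, {"jaw":0.02}, {"jaw":0.02}]}}

```text
time_s: 6.7
position: [0.5329, 0.0098, 0.2608]
tool_rot: [[-0.216, 0.976, -0.0], [0.976, 0.216, 0.0], [0.0, -0.0, -1.0]]
ft_force: [-1.0, 0.8, -0.9]
grip_width: 0.0262
gripper_force: 23.7
```

```bash
python3 -c "
from h import *
d=save('side','s2.png'); save('top','t2.png')
cv2.imwrite('pics/s2c.png',cv2.resize(d['pixels'][100:220,270:390,::-1],(600,600),interpolation=cv2.INTER_CUBIC))"
```

```text
(no output)
```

View pics/s2c.png

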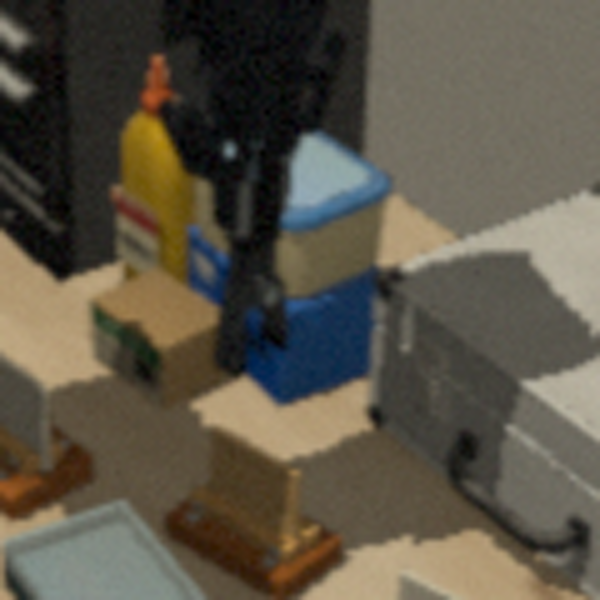

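The crop shows the clamp hanging in the fingers at (255,300) with its jaws spread, clear of the rack. Moving across to the tall card.

To row units: -0.0292 m is -0.584, -0.009 m is -0.18, -1.8 degrees / 90 = -0.02.

>>> {"api": "creep_tool", "payload": {"rows": [{"dx":-0.3, "dy":-0.09, "jaw":0.02}, {"dx":-0.584, "dy":-0.18, "jaw":0.02}, {"dx":-0.584, "dy":-0.18, "jaw":0.02}, {"dx":-0.584, "dy":-0.18, "jaw":0.02}, {"dx":-0.584, "dy":-0.18, "jaw":0.02}, {"dx":-0.584, "dy":-0.18, "jaw":0.02}, {"dx":-0.584, "dy":-0.18, "jaw":0.02}, {"dx":-0.54, "dy":-0.18, "jaw":0.02}, {"dx":-0.3, "dy":-0.09, "twist":-0.02, "jaw":0.02}, {"twist":-0.02, "jaw":0.02}]}}

```text
time_s: 7.8
position: [0.512, -0.2354, 0.2601]
tool_rot: [[-0.275, 0.961, -0.001], [0.961, 0.275, 0.0], [0.0, -0.001, -1.0]]
ft_force: [0.6, 0.4, -0.6]
grip_width: 0.0259
gripper_force: 23.7
```

>>> {"api": "creep_tool", "payload": {"rows": [{"jaw":0.02}, {"jaw":0.02}, {"jaw":0.02}, {"jaw":0.02}, {"jaw":0.02}]}}

```text
time_s: 8.3
position: [0.5128, -0.2322, 0.2611]
tool_rot: [[-0.277, 0.961, 0.0], [0.961, 0.277, -0.0], [-0.0, 0.0, -1.0]]
ft_force: [-0.1, 1.1, -0.3]
grip_width: 0.0258
gripper_force: 23.7
```

```bash
python3 -c "
from h import *
d=save('side','s3.png'); save('wrist','w4.png')
W=cloud(load('wrist'))
P=W.reshape(-1,3); m=np.isfinite(P[:,0])&(P[:,2]>.12)&(P[:,2]<.136)&(abs(P[:,0]-.513)<.05)&(abs(P[:,1]+.2335)<.07)
Q=P[m].astype(np.float32); print(len(Q),cv2.minAreaRect(Q[:,:2]*1000), Q.min(0),Q.max(0))
a=cv2.resize(d['pixels'][150:280,310:420,::-1],(400,473),interpolation=cv2.INTER_CUBIC)
b=load('wrist')['pixels'][120:,160:480,::-1]; b=cv2.resize(b,(400,350)); b=np.vstack([b,np.zeros((123,400,3),np.uint8)])
cv2.imwrite('pics/c3.png',np.hstack([a,b]))"
```

```text
474 ((508.4906921386719, -209.42428588867188), (4.053314208984375, 61.70615005493164), 16.112903594970703) [ 0.49811578 -0.23921876  0.12094539] [ 0.518989   -0.17944947  0.13333544]
```

View pics/c3.png

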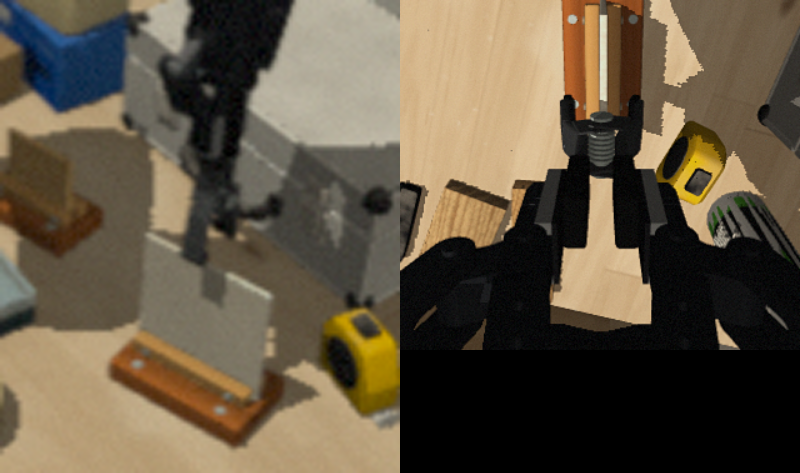

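The side crop shows the clamp above the card middle. The wrist crop shows the card edge at x≈604, centred between the jaws at 567 and 637. I'll check the tip height next.

```bash
python3 -c "
from h import *
d=load('side'); P=cloud(d).reshape(-1,3); C=d['pixels'].reshape(-1,3).astype(int)
a=np.radians(16.1); R=np.array([[np.cos(a),np.sin(a)],[-np.sin(a),np.cos(a)]])
L=(P[:,:2]-[.5128,-.2322])@R.T
m=np.isfinite(P[:,0])&(np.abs(L)<.04).all(1)&(P[:,2]>.136)&(P[:,2]<.2)&(C.max(1)<90)
for z in np.arange(.136,.2,.006):
    k=m&(P[:,2]>=z)&(P[:,2]<z+.006)
    if k.any(): print(round(z,3),k.sum(),(L[k].min(0)*1e3).round(1),(L[k].max(0)*1e3).round(1))
"
```

```text
0.142 4 [-23.2  -9.7] [17.3  3.3]
0.148 17 [-26. -11.] [19.4  5.5]
0.154 32 [-27.5 -11.2] [19.8 10.1]
0.16 19 [-27.9  -9.2] [19.1  7.7]
0.166 20 [-27.   -8.8] [18.1  7.1]
0.172 15 [-26.6 -10.1] [15.8  5.5]
0.178 9 [-24.   -8.7] [16.   2.2]
0.184 16 [-24.  -12.2] [-0.2  5.2]
0.19 17 [-22.  -12.9] [11.9  1.8]
0.196 22 [-20.  -16.8] [11.   7.7]
```

```bash
python3 -c "
from h import *
d=load('wrist'); W=cloud(d)
a=np.radians(16.1); R=np.array([[np.cos(a),np.sin(a)],[-np.sin(a),np.cos(a)]])
# full-res coil ~ x=160+200*.8=320, y=120+148*.8... crop scaled 400/320, 350/280
for (x,y,r) in ((320,239,6),(290,226,3),(350,226,3),(288,203,3),(352,203,3)):
    p=np.nanmedian(W[y-r:y+r+1,x-r:x+r+1].reshape(-1,3),0); print((x,y),((p[:2]-[.5128,-.2322])@R.T*1e3).round(1),p[2].round(4))
"
```

```text
(320, 239) [ 0.1 -0.4] 0.2042
(290, 226) [-18.4   0.4] 0.1879
(350, 226) [18.7  2.6] 0.192
(288, 203) [-22.5   7.3] 0.1571
(352, 203) [22.7  7.8] 0.1612
```

The coil sits about 5 mm below nominal in the grip and is centred. The pivot is at about z 0.199 and the jaw ends at about 0.147. I'll nudge 1.5 mm onto the card plane and lower 46 mm.

To row units: 0.006 m is 0.12, 0.0015 m is 0.03.

>>> {"api": "creep_tool", "payload": {"rows": [{"dy":0.03, "jaw":0.02}, {"jaw":0.02}, {"jaw":0.02}, {"dz":0.12, "jaw":0.02}, {"dz":0.12, "jaw":0.02}, {"dz":0.04, "jaw":0.02}, {"jaw":0.02}, {"jaw":0.02}]}}

```text
time_s: 9.2
position: [0.5143, -0.2321, 0.247]
tool_rot: [[-0.277, 0.961, -0.0], [0.961, 0.277, -0.0], [-0.0, -0.0, -1.0]]
ft_force: [-0.2, -0.3, -1.3]
grip_width: 0.0254
gripper_force: 23.7
```

>>> {"api": "creep_tool", "payload": {"rows": [{"dz":0.12, "jaw":0.02}, {"dz":0.12, "jaw":0.02}, {"dz":0.12, "jaw":0.02}, {"dz":0.12, "jaw":0.02}, {"dz":0.1, "jaw":0.02}, {"dz":0.06, "jaw":0.02}, {"jaw":0.02}, {"jaw":0.02}, {"jaw":0.02}, {"jaw":0.02}]}}

```text
time_s: 10.2
position: [0.5143, -0.2321, 0.2153]
tool_rot: [[-0.277, 0.961, 0.0], [0.961, 0.277, -0.0], [-0.0, 0.0, -1.0]]
ft_force: [0.2, -0.6, -1.1]
grip_width: 0.0262
gripper_force: 23.7
```

```bash
python3 -c "
from h import *
d=save('side','s5.png'); save('wrist','w5.png')
W=cloud(load('wrist'));P=W.reshape(-1,3); m=np.isfinite(P[:,0])&(P[:,2]>.12)&(P[:,2]<.136)&(abs(P[:,0]-.513)<.05)&(P[:,1]>-.222)&(P[:,1]<-.17)
Q=P[m]; s=observe(); p=s['position']; a=np.radians(16.1); R=np.array([[np.cos(a),np.sin(a)],[-np.sin(a),np.cos(a)]])
L=(Q[:,:2]-p[:2])@R.T*1e3; print('card in tool frame',len(Q),np.percentile(L,[5,50,95],axis=0).round(1))
v=W[215:265,312:329]; print('coil',np.nanpercentile(v[...,2],[50,90,97]))
a=cv2.resize(d['pixels'][150:280,310:420,::-1],(400,473),interpolation=cv2.INTER_CUBIC)
b=load('wrist')['pixels'][120:,160:480,::-1]; b=cv2.resize(b,(400,350)); b=np.vstack([b,np.zeros((123,400,3),np.uint8)])
cv2.imwrite('pics/c5.png',np.hstack([a,b]))"
```

```text
card in tool frame 607 [[-1.7  8. ]
 [ 0.8 31. ]
 [20.6 52.8]]
coil [0.1581447  0.16090753 0.16183683]
```

View pics/c5.png

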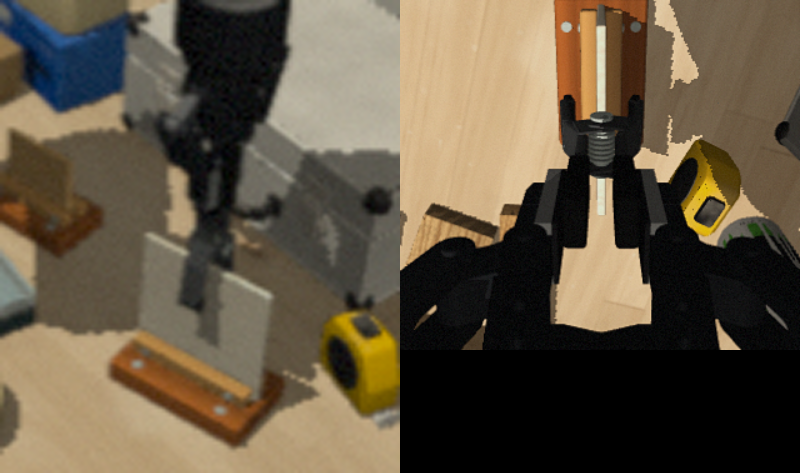

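The card edge runs centrally between the two jaws, within 1 mm, and the coil is clear above it. The near jaw reaches crop pixel (190,308), well below the edge. I'll check the tip height once more before closing the job.

```bash
python3 -c "
from h import *
d=load('side'); P=cloud(d).reshape(-1,3); C=d['pixels'].reshape(-1,3).astype(int)
a=np.radians(16.1); R=np.array([[np.cos(a),np.sin(a)],[-np.sin(a),np.cos(a)]])
L=(P[:,:2]-[.5143,-.2321])@R.T
m=np.isfinite(P[:,0])&(L[:,0]<-.014)&(L[:,0]>-.04)&(abs(L[:,1])<.015)&(P[:,2]>.06)&(P[:,2]<.13)
z=P[m,2]; print(m.sum(),np.percentile(z,[0,5,20,50])); s=observe(); print(s['ft_force'],s['gripper_force'])
if z.size>10 and np.percentile(z,5)<.109: print(close_job())
"
```

```text
56 [0.10169346 0.10262501 0.10928201 0.11653068]
[-0.09664423 -0.84167917 -1.13114458] 23.681284189224243
the job is handed in; nothing more can be done
None
```

The job is handed in with the clamp held fully open at about 24 N over the middle of the taller card's top edge. By the last measurements the card edge is within 1 mm of centre between the jaws, the jaw ends are about 27 mm below the edge, and I saw no contact with the card.

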